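Push a blade case into a packed shop row

TASK

Put the orange case away in the packed rack row, nose first and upright from the open front, directly on the left of the yellow case (left as seen from the front), nudging the neighbours apart. Push it fully home and hold it pressed for a moment, firmly but gently, against the rear stop, without squeezing the other cases hard or tipping them, then leave it there and leave the can, carton and tape roll alone.

Things in the scene. Friction and masses are not known exactly. Their poses are not given: they have to be found in the camera images.
- rack: Fixed grey steel row rack, open above and in front. Origin: underside centre; x from the open front to the rear stop, y left along the row. Floor plate top at z 5 mm, x -73 to 85. Green walls x -45 to 45, z up to 65: left wall's inner face at y 75, right wall's at y -100. Four upright cases stand in it with 4 mm gaps: y 59.5, 27.5, -4.5, -36.5, x -2 to 4.
- follower: Red upright plate, 90 (x) x 8 (y) x 55 mm, that closes the row on the right, 2 mm from the last case. Origin: its centre line, about 1 mm under it; axes as the rack's. It slides on a spring to the right (-y of the rack) by up to 39 mm, pushing back with 2.4 N at first, 4 N after 25 mm.
- stop: Fixed green bar at the back of the rack, 6 x 190 x 30 mm; origin: its underside centre, axes as the rack's. In front of it, on screws, a black upright stop pad (170 mm wide, 42 mm high). The pad's face is 23 to 31 mm in front of this origin (x 49 to 57 mm in the rack): its setting differs each time, is rigid and not measured; feel for it. The row stands a few mm or more short of it.
- orange: Loose upright orange case of smooth plastic: 108 (x) x 28 (y) x 80 mm high, about 0.25 kg. Origin: underside centre, mid length. Nose at +x: tapers from 28 mm thick at x 24 to an upright tip of 2 mm radius at x 54. Tail at x -54: corners rounded 9 mm, a 10 mm flat between. Sides flat and parallel from x -45 to 24. Starts on the counter, to the robot's right.
- yellow: Loose upright yellow case in the row: 88 (x) x 28 (y) x 80 mm high, about 0.2 kg. Origin: underside centre, mid length; x to its square rear end, towards the stop. Front end at x -44 with upright corners rounded 9 mm: two neighbours' fronts form a notch 22 mm wide at the mouth, 4 mm at its 9 mm depth. In any of the three places other than the leftmost.
- white_a: Same shape and size as yellow but white, with a green band. Origin and axes as for yellow. Always the leftmost, against the left wall.
- white_b: Same shape and size as yellow but white, with a blue band. Origin and axes as for yellow.
- white_c: Same shape and size as yellow but white, with a red band. Origin and axes as for yellow.
- spray_can: Loose upright tin can, 60 mm diameter, 160 mm high, a bystander. Origin: centre of its underside.
- carton: Loose closed cardboard box, 90 x 120 x 50 mm high, a bystander. Origin: centre of its underside.
- tape_roll: Loose green ring lying flat, 100 mm outer and 72 mm inner diameter, 25 mm high, a bystander. Origin: centre of its underside.

How it is judged:
By the outcome, as a careful person would: the job done as asked, in the order asked, and still so for the second after the job is handed in, with the robot touching nothing.
It also fails if it takes over 64 s, if anything falls off the work surface, if the arm or the gripper's body presses on something with over 40 N, if the wrist force passes 120 N, or if a joint passes its speed limit or range.

ROBOT

A 6-joint arm with a two-finger parallel gripper is mounted at the origin on the work surface. World frame = base frame: x ahead of the robot, y to its left, z up, the work surface at z = 0. Lengths are in mm, angles in rad, forces in N, time in s.
With the tool pointing down it reaches from about 425 to 950 mm from the base axis. Payload 14.7 kg.
Tool frame: the origin (TCP) lies on the centre line of the jaws, within the pads' length; the fingertips stand 19 mm ahead of it and the grasp point (between the pads) is the TCP; x points along the fingers, y is the direction in which the jaws open and shut, and the axes are right-handed (so a half turn about x gives the same grasp; the last joint's range is limited). The gripper opens to 85 mm and grips with 20 to 120 N. Pads are 22 mm wide; open, the fingers measure 114 mm over their backs; the gripper's body (76 mm by 85 mm) begins 54 mm behind the grasp point. The pads swing forward as they close: fully open they stand 13 mm farther back than shut.
Start: joints at [-1.358, 0.48, 1.596, -0, 1.065, -0.047], TCP at [166.993, -628.176, 250.297] pointing down, gripper open.
Joint ranges: [-2.75, 2.75], [-0.82, 2.05], [0.23, 2.67], [-1.56, 4.7], [0.09, 2.69], [-2.92, 2.92]. Speed limits (rad/s): [1.89, 1.89, 2.39, 3.01, 3.01, 3.01].

INTERFACE

Orientations are given as a rotation vector (axis times angle).
In Python, from station import sensors, imaging, workorder gives the robot as it stands.
- The arm moves only by the tool carry_out, never from a script. Its argument "motion" is text: rows parted by semicolons, each of 5 numbers parted by spaces: the closure, from 0 (fully open) to 1 (shut), then the shift along the tool's x, y, z in mm, then the turn about the tool's x in degrees. In form: grip tx ty tz twist; .... A call has 1 to 10 rows; each row shifts and turns the commanded pose from where the row before left it, along the tool's axes as they then stand; what a row does not reach is not made up. A row lasts 1/8 s, in which the tool goes at most 62.5 mm and 10.7 degrees, less where a joint would pass 70% of its speed; a pose out of reach is approached as far as the arm can. A call is refused whole if a number of a shift passes 62.5 or a number of a turn 10.7, either way. A call with a gripper value outside its range is refused whole. The fingers move at their own pace and stop on an object; "squeeze" is the grip in N (left out, the last holds). Time passes only in rows, so rows that do not move let the fingers close. It gives the time, the measured TCP pose, the force and the opening at its end, in the units of the state.
- sensors.state(): the state, without advancing time (a new reading comes with each control period).
- imaging.read_camera(name): name is "scene" or "top" or "wrist"; returns the picture (400x640x3 uint8, red, green, blue); there is no depth.
- imaging.calibration(name): a dict with "fx", "fy", "cx", "cy" (pixels), "cam_to_world" (4x4, takes a point from camera to world coordinates); the wrist camera has in their place "T_tool_cam" (4x4, takes a point from camera to tool coordinates, whose origin is the TCP and whose axes are the tool frame's). Camera axes: x right, y down, z forward; pixel columns grow to the right and rows downward; lengths in mm; the calibration is good to about 2 mm. A picture is of the moment at which its call begins: read the wrist's pose just before it. calibration takes no time and is no camera call.
- workorder.job_done(): hands the job in, once; it reports no verdict.
The state is a dict: "clock": time; "qpos": joint angles; "joint_velocities": joint speeds; "tau": joint torques, N m; "tcp_pos": TCP position; "orientation": TCP orientation; "contact_force": force on the tool from outside, world axes, zero at the start; "moment": the same for the moment, N m; "gripper_width": finger opening in mm.
Only numpy, scipy, OpenCV 4.12 (cv2) and the standard library are available. Lean on these libraries where they do the work, as an engineer would, in place of code of your own. Each camera call takes 0.05 s, during which the arm holds its last target. There are 200 camera calls.

## Working session

There is one attempt and no reset: what is moved stays moved. The work goes in short steps, Python scripts to look and compute and a tool call to move; the robot and the scene stay as the last step left them, time stands still between calls to the robot, and variables do not carry over. Pictures are saved under pics/ and viewed, about 8 in all and at most 12, crops included, and the job is handed in when it is done.

Besides the shell and the picture viewer there is one more tool, called after "Request:" as name(argument=value, ...) on one line, values as JSON. carry_out: Moves the arm, as the interface text tells. Its arguments: {"type":"object","properties":{"motion":{"type":"string"},"squeeze":{"type":"number"}},"required":["motion"]}

```bash
ls; mkdir -p pics; python3 - <<'E'
from station import sensors, imaging
import cv2,numpy as np
print(sensors.state())
for n in("scene","top"):
    im=imaging.read_camera(n); cv2.imwrite(f"pics/{n}0.png",im[:,:,::-1]); c=imaging.calibration(n); print(n,c)
print(imaging.calibration("wrist"))
E
```

```text
pics
{'clock': 0.0, 'qpos': array([-1.35760674e+00,  4.80838559e-01,  1.59691224e+00, -3.69341576e-05,
        1.06511380e+00, -4.66098336e-02]), 'joint_velocities': array([ 0.00142953, -0.00051161,  0.00159509, -0.00140094,  0.00058359,
        0.00085269]), 'tau': array([-2.31673250e-03, -9.50661135e+01, -4.30171824e+01, -6.05724672e-04,
        1.26692012e-02, -6.14841929e-05]), 'tcp_pos': array([ 166.89056173, -627.77561862,  249.65372679]), 'orientation': array([ 2.08324858,  0.27351254, -2.08353855]), 'contact_force': array([-0.65826969,  1.02781088,  0.51788162]), 'moment': array([ 0.02607679, -0.05466615, -0.00935965]), 'gripper_width': 85.47973802782336}
scene {'fx': 490.5823433592186, 'fy': 490.5823433592186, 'cx': 325.4303517295058, 'cy': 203.84446507834804, 'cam_to_world': array([[-5.36126355e-01,  4.49035147e-01, -7.14797851e-01,
         1.51840848e+03],
       [ 8.44021585e-01,  2.99197923e-01, -4.45093437e-01,
         5.98366758e+02],
       [ 1.40034350e-02, -8.41931137e-01, -5.39403248e-01,
         7.43003262e+02],
       [ 0.00000000e+00,  0.00000000e+00,  0.0000
[... 259 characters left out ...]
41852e-01, -1.12561291e-02,  2.80960066e-02,
         5.34641206e-01],
       [-2.70121901e-02, -8.70063023e-02, -9.95841476e-01,
         9.89092258e+02],
       [ 0.00000000e+00,  0.00000000e+00,  0.00000000e+00,
         1.00000000e+00]])}
{'fx': 331.2542535778601, 'fy': 331.2542535778601, 'cx': 322.4381148786647, 'cy': 198.72463159701573, 'T_tool_cam': array([[-5.46325147e-04, -2.63903922e-01,  9.64548818e-01,
        -1.22573688e+02],
       [ 9.99999819e-01,  1.00665480e-04,  5.93947193e-04,
         1.51064350e-01],
       [-2.53841763e-04,  9.64548967e-01,  2.63903819e-01,
        -6.64412580e+01],
       [ 0.00000000e+00,  0.00000000e+00,  0.00000000e+00,
         1.00000000e+00]])}
```

View pics/scene0.png

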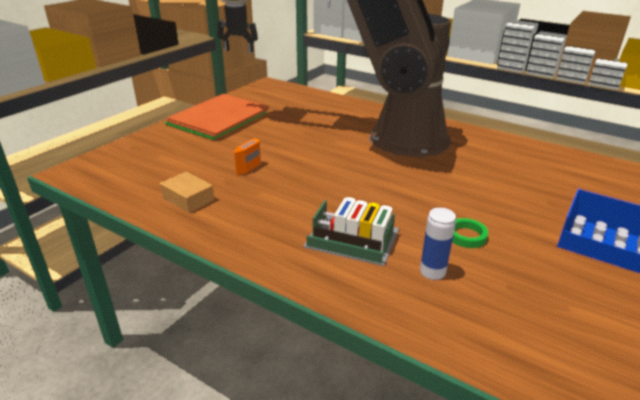

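View pics/top0.png

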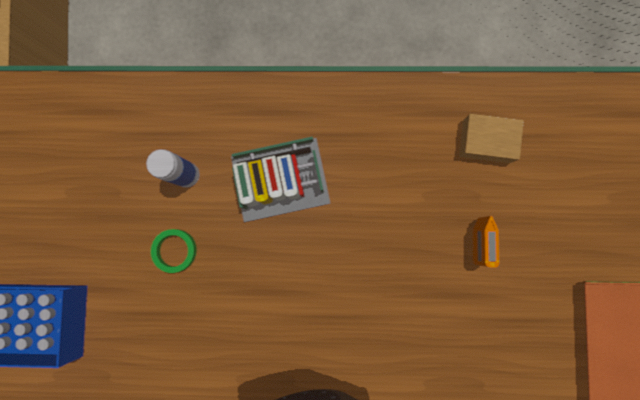

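The scene view shows the row with bands green, yellow, red, blue from the left, so orange goes between green (white_a) and yellow. In the top view the rack is around px (280,180). Orange is at (490,243), nose up (+x). The can is at (170,167), the tape at (172,251) and the carton at (493,137), all clear of the path.

```bash
cat > h.py <<'E'
from station import sensors, imaging
import cv2, numpy as np
from scipy.spatial.transform import Rotation as R
def ray(cal,uv,z,T=None):
    T=cal["cam_to_world"] if T is None else T
    uv=np.atleast_2d(uv).astype(float)
    d=np.c_[(uv[:,0]-cal["cx"])/cal["fx"],(uv[:,1]-cal["cy"])/cal["fy"],np.ones(len(uv))]@T[:3,:3].T
    return T[:3,3]+d*((z-T[2,3])/d[:,2])[:,None]
def tool(s):
    T=np.eye(4);T[:3,:3]=R.from_rotvec(s["orientation"]).as_matrix();T[:3,3]=s["tcp_pos"];return T
def wrist(name):
    s=sensors.state(); im=imaging.read_camera("wrist"); c=imaging.calibration("wrist")
    cv2.imwrite(f"pics/{name}.png",im[:,:,::-1]); return im,c,tool(s)@c["T_tool_cam"]
def hsv(im): return cv2.cvtColor(im,cv2.COLOR_RGB2HSV)
E
python3 - <<'E'
from h import *
im=cv2.imread("pics/top0.png"); a=cv2.resize(im[125:235,220:340],None,fx=5,fy=5,interpolation=3); b=cv2.resize(im[205:279,460:515],None,fx=3.6,fy=5,interpolation=3)
b=cv2.resize(im[205:279,460:500+5],None,fx=4,fy=4,interpolation=3)
o=np.zeros((550,600+b.shape[1],3),np.uint8);o[:,:600]=a;o[:b.shape[0],600:]=b
cv2.imwrite("pics/z0.png",o);print(o.shape)
c=imaging.calibration("top")
print(ray(c,[[490,216],[492,267],[490,243]],80).round())
print(ray(c,[[234,158],[316,139],[329,203],[243,221]],5).round())
print(R.from_rotvec(sensors.state()["orientation"]).as_matrix().round(3))
E
```

```text
(550, 780, 3)
[[ 547. -331.   80.]
 [ 440. -333.   80.]
 [ 490. -330.   80.]]
[[680. 234.   5.]
 [727.  42.   5.]
 [577.  10.   5.]
 [532. 209.   5.]]
[[-0.     0.257 -0.966]
 [ 0.001 -0.966 -0.257]
 [-1.    -0.001 -0.   ]]
```

View pics/z0.png

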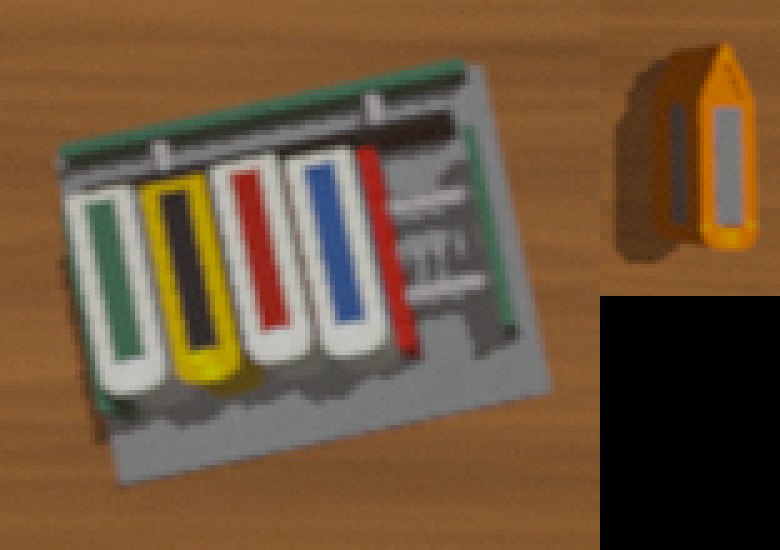

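The crop shows the rack turned about +12.5° (plate front-left corner at px ~(243,221) in the full image). Orange is nearly parallel to world x, centre about (493,-332). Next I move over the orange to look from close by.

Request:
carry_out(motion="0 0 0 0 7.5; 0 0 0 0 7.5; 0 0 -37 -36 0; 0 0 -37 -36 0; 0 0 -37 -36 0; 0 0 -37 -36 0; 0 10 -37 -36 0; 0 10 -37 -36 0; 0 10 -37 -36 0; 0 10 -37 -36 0")

```text
clock: 1.35
tcp_pos: [456.5, -331.3, 209.9]
orientation: [-2.22, 0.002, 2.221]
contact_force: [0.4, -1.1, 0.5]
gripper_width: 85.5
```

```bash
python3 - <<'E'
from h import *
im,c,T=wrist("w1")
s=sensors.state();print(s["clock"],s["tcp_pos"].round(1),R.from_rotvec(s["orientation"]).as_matrix().round(3).tolist())
h=hsv(im); m=cv2.inRange(h,(8,170,170),(22,255,255)); m=cv2.morphologyEx(m,cv2.MORPH_OPEN,np.ones((3,3)))
cs=max(cv2.findContours(m,0,2)[0],key=cv2.contourArea); print(cv2.boundingRect(cs),cv2.contourArea(cs))
p=ray(c,cs[:,0],80,T)[:,:2].astype(np.float32); print(cv2.minAreaRect(p), p.min(0),p.max(0))
E
```

```text
1.4 [ 459.4 -327.3  208.7] [[0.0, -0.001, -1.0], [0.002, -1.0, 0.001], [-1.0, -0.002, -0.0]]
(303, 68, 40, 146) 4713.5
((496.3641357421875, -332.0713195800781), (29.80811309814453, 108.47138214111328), 89.8520278930664) [ 442.12088 -346.90897] [ 550.6039 -317.0466]
```

View pics/w1.png

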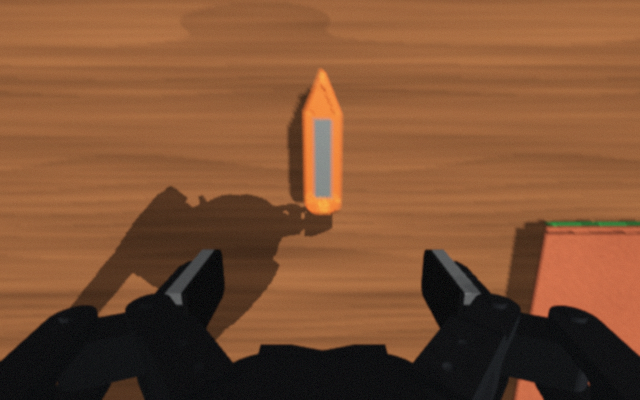

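The view shows the orange case upright, nose at px (322,68), tail (323,213), fingers astride its line. The size checks out at 108×30, centre (496,-332), yaw ≈0. Descending to grasp near the tail.

Request:
carry_out(motion="0 40 0 -3 0; 0 40 0 0 0; 0 40 0 0 0; 0 25 0 0 0; 0 15 0 0 0; 0 0 0 0 0; 0 0 0 0 0")

```text
clock: 2.28
tcp_pos: [459.0, -333.1, 51.2]
orientation: [-2.222, 0.003, 2.22]
contact_force: [-0.3, -0.2, 0.5]
gripper_width: 85.5
```

Request:
carry_out(motion="1 0 0 0 0; 1 0 0 0 0; 1 0 0 0 0; 1 0 0 0 0; 1 0 0 0 0; 1 0 0 0 0; 1 0 0 0 0; 1 0 0 0 0", squeeze=40)

```text
clock: 3.28
tcp_pos: [458.7, -332.9, 50.7]
orientation: [-2.221, 0.003, 2.22]
contact_force: [-1.0, -0.1, 6.3]
gripper_width: 27.6
```

Request:
carry_out(motion="1 -15 0 0 0; 1 -40 0 0 0; 1 -45 0 0 -6; 1 -20 -25 -15 -6.5; 1 -20 -40 -22 0; 1 -15 -50 -30 0; 1 -15 -60 -35 0; 1 -10 -60 -35 0; 1 -10 -60 -35 0; 1 -10 -47 -25 0")

```text
clock: 4.53
tcp_pos: [573.6, 22.2, 247.5]
orientation: [2.107, 0.229, -2.106]
contact_force: [1.0, -0.6, -3.0]
gripper_width: 27.6
```

Request:
carry_out(motion="1 0 0 0 0; 1 0 0 0 0; 1 0 0 0 0")

```text
clock: 4.9
tcp_pos: [573.0, 18.8, 246.3]
orientation: [2.107, 0.227, -2.109]
contact_force: [0.0, -1.5, -1.5]
gripper_width: 27.6
```

```bash
python3 - <<'E'
from h import *
s=sensors.state();print(s["clock"],s["tcp_pos"].round(1),tool(s)[:3,:3].round(3).tolist(),s["gripper_width"])
im,c,T=wrist("w2")
s=sensors.state();print(s["tcp_pos"].round(1))
E
```

```text
4.9 [573.   18.8 246.3] [[-0.001, 0.213, -0.977], [-0.0, -0.977, -0.213], [-1.0, 0.0, 0.001]] 27.630154233782623
[573.1  18.7 246.3]
```

View pics/w2.png

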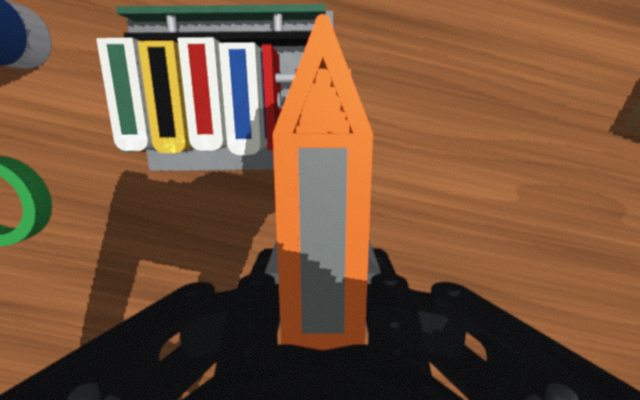

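The view shows the row with bands at px ~(123,90) green, (164,92) yellow, (200,90) red, (239,95) blue. Orange is held straight, nose at (322,18). Measuring bands, yellow and the held case.

```bash
cat > m.py <<'E'
from h import *
im=cv2.imread("pics/w2.png")[:,:,::-1].copy(); c=imaging.calibration("wrist"); s=sensors.state(); T=tool(s)@c["T_tool_cam"]
h=hsv(im); g=np.zeros(im.shape[:2],np.uint8); g[30:160,90:262]=255
def big(m,z,n):
    cs=max(cv2.findContours(m,0,2)[0],key=cv2.contourArea); p=ray(c,cs[:,0],z,T)[:,:2].astype(np.float32)
    r=cv2.minAreaRect(p); b=cv2.boxPoints(r); e=sorted([(np.linalg.norm(b[i]-b[i-1]),i) for i in range(4)])[-1][1]; d=b[e]-b[e-1]; d*=np.sign(d[0])
    print(n,np.round(r[0],1),np.round(r[1],1),"yaw",np.degrees(np.arctan2(d[1],d[0])).round(2)); return p
for n,lo,hi,z in [("green",(45,60,40),(90,255,200),85),("red",(0,150,80),(8,255,220),85),("blue",(100,120,60),(125,255,255),85),("yellow",(20,150,90),(32,255,255),85)]:
    big(cv2.morphologyEx(cv2.inRange(h,lo,hi)&g,cv2.MORPH_CLOSE,np.ones((3,3))),z,n)
wm=cv2.inRange(h,(0,0,150),(180,70,255))&g
for q in cv2.findContours(wm,0,2)[0]:
    if cv2.contourArea(q)>500:
        p=ray(c,q[:,0],85,T)[:,:2].astype(np.float32); print("white",cv2.minAreaRect(p))
m=cv2.inRange(h,(5,150,80),(18,255,255)); m[:,:262]=0;m[:,385:]=0; m[345:]=0
p=big(m,s["tcp_pos"][2]+29.5,"orange")
q=(p-s["tcp_pos"][:2])@tool(s)[:2,1:3]; print("in tool y,z",q.min(0),q.max(0), q[np.argmin(q[:,1])])
E
python3 m.py
```

```text
green [616.7 195. ] [68.3 12.6] yaw 12.84
red [630.3 132.8] [68.3 12.3] yaw 12.81
blue [633.7 100.8] [68.1 12.5] yaw 13.18
yellow [618.4 160.9] [87.5 31.5] yaw 13.99
white ((628.85693359375, 99.59252166748047), (88.28779602050781, 29.789173126220703), 12.712879180908203)
white ((622.4473266601562, 130.61830139160156), (95.85997772216797, 29.4282169342041), 12.890621185302734)
white ((612.6380615234375, 193.6942138671875), (88.3086929321289, 29.33435821533203), 12.73873519897461)
orange [614.   27.3] [101.4  37.1] yaw 12.33
in tool y,z [-18.14855472 -92.54845063] [18.94098623  8.86251003] [ 15.59689304 -92.54845063]
```

Rack yaw is 12.8°, and the 64/32 mm pitches match. In rack axes O·ex≈639 and O·ey≈-5.8. The held case is centred in the jaws, with its nose 92 mm ahead of the TCP. Staging in front of the notch at rack y 43.5.

Request:
carry_out(motion="1 0 -20 25 -0.5; 1 0 -45 35 0; 1 0 -45 31 0; 1 0 -36 0 0; 1 45 0 0 0; 1 50 0 0 0; 1 45 0 0 0; 1 30 0 0 0; 1 15 0 0 0; 1 0 0 0 0")

```text
clock: 6.2
tcp_pos: [452.2, 141.6, 60.9]
orientation: [2.101, 0.236, -2.104]
contact_force: [0.4, -0.4, -2.1]
gripper_width: 27.3
```

Request:
carry_out(motion="1 0 0 0 0; 1 0 0 0 0; 1 0 0 0 0")

```text
clock: 6.58
tcp_pos: [452.8, 142.3, 62.0]
orientation: [2.104, 0.238, -2.101]
contact_force: [-0.9, 0.2, -2.6]
gripper_width: 27.4
```

```bash
cat > st.py <<'E'
from h import *
s=sensors.state(); yaw=np.radians(12.8); ex=np.array([np.cos(yaw),np.sin(yaw)]); ey=np.array([-ex[1],ex[0]]); p=s["tcp_pos"]; f=s["contact_force"]; t=tool(s)
print(s["clock"],"tcp rack x,y,z",round(p[:2]@ex-639,1),round(p[:2]@ey+5.8,1),round(p[2],1),"F rack",(f[:2]@ex).round(1),(f[:2]@ey).round(1),f[2].round(1),"yaw",np.degrees(np.arctan2(-t[1,2],-t[0,2])).round(2),"mom",s["moment"].round(2),s["gripper_width"].round(1))
E
python3 st.py; python3 - <<'E'
from h import *
im,c,T=wrist("w3")
t=imaging.read_camera("top"); z=cv2.resize(t[125:260,200:340],None,fx=4,fy=4,interpolation=3)[:,:,::-1]
w=cv2.resize(im[0:260,180:500],None,fx=0.7,fy=0.7)[:,:,::-1]
o=np.zeros((540,784,3),np.uint8); o[:,:560]=z; o[:w.shape[0],560:560+w.shape[1]]=w; cv2.imwrite("pics/z3.png",o)
E
```

```text
Traceback (most recent call last):
  File "st.py", line 3, in <module>
    print(s["clock"],"tcp rack x,y,z",round(p[:2]@ex-639,1),round(p[:2]@ey+5.8,1),round(p[2],1),"F rack",(f[:2]@ex).round(1),(f[:2]@ey).round(1),f[2].round(1),"yaw",np.degrees(np.arctan2(-t[1,2],-t[0,2])).round(2),"mom",s["moment"].round(2),s["gripper_width"].round(1))
                                                                                                                                                                                                                                                 ^^^^^^^^^^^^^^^^^^^^^^^^
AttributeError: 'float' object has no attribute 'round'
```

View pics/z3.png

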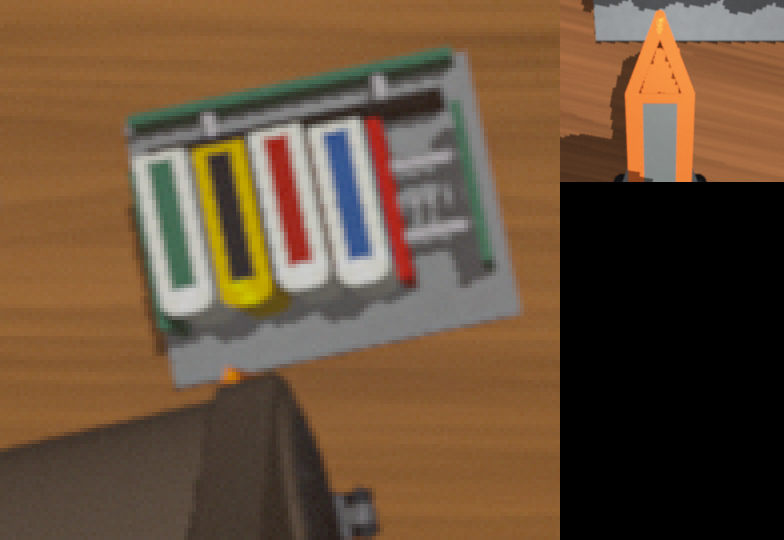

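The top crop shows the nose (crop px (232,372)) lined up with the white_a/yellow notch to within ~2 mm, slightly to the right, which is the safe side. Advancing to the notch.

Request:
carry_out(motion="1 4.5 0 0 0; 1 0 0 -10 0; 1 0 0 -10 0; 1 0 0 -8 0; 1 0 0.7 -4 0; 1 0 0 -3 0; 1 0 1 -3 0; 1 0 0 0 0")

```text
clock: 7.68
tcp_pos: [489.9, 148.9, 56.8]
orientation: [2.103, 0.237, -2.102]
contact_force: [-0.7, -0.8, -2.5]
gripper_width: 27.3
```

```bash
sed -i 's/s\["gripper_width"\].round(1)/s["gripper_width"]/' st.py; python3 st.py
```

```text
7.675 tcp rack x,y,z -128.3 42.5 56.8 F rack -0.8 -0.6 -2.5 yaw 12.88 mom [-0.03  0.09  0.03] 27.323698164778794
```

Request:
carry_out(motion="1 0 1.2 -3 0; 1 0 1.2 -3 0; 1 0 1.2 -3 0; 1 0 1.2 -3 0; 1 0 0 0 0")

```text
clock: 8.3
tcp_pos: [502.9, 146.9, 56.8]
orientation: [2.103, 0.237, -2.102]
contact_force: [-0.9, 0.3, -1.5]
gripper_width: 27.4
```

```bash
python3 st.py
```

```text
8.3 tcp rack x,y,z -116.1 37.7 56.8 F rack -0.8 0.5 -1.5 yaw 12.88 mom [0.01 0.06 0.02] 27.422578276291766
```

Request:
carry_out(motion="1 0 1 -3 0; 1 0 1 -3 0; 1 0 1 -3 0; 1 0 1 -3 0; 1 0 0.8 -3 0; 1 0 0.7 -3 0; 1 0 0 0 0")

```text
clock: 9.18
tcp_pos: [521.3, 145.7, 56.7]
orientation: [2.102, 0.238, -2.103]
contact_force: [-1.9, 2.7, -3.1]
gripper_width: 27.5
```

```bash
python3 st.py; python3 - <<'E'
from h import *
im,c,T=wrist("w4")
t=imaging.read_camera("top"); z=cv2.resize(t[125:260,200:340],None,fx=4,fy=4,interpolation=3)[:,:,::-1]
w=cv2.resize(im[0:260,180:500],None,fx=0.7,fy=0.7)[:,:,::-1]
o=np.zeros((540,784,3),np.uint8); o[:,:560]=z; o[:w.shape[0],560:560+w.shape[1]]=w; cv2.imwrite("pics/z4.png",o)
E
```

```text
9.175 tcp rack x,y,z -98.4 32.4 56.7 F rack -1.2 3.0 -3.1 yaw 12.89 mom [0.42 0.44 0.22] 27.542251840364802
```

View pics/z4.png

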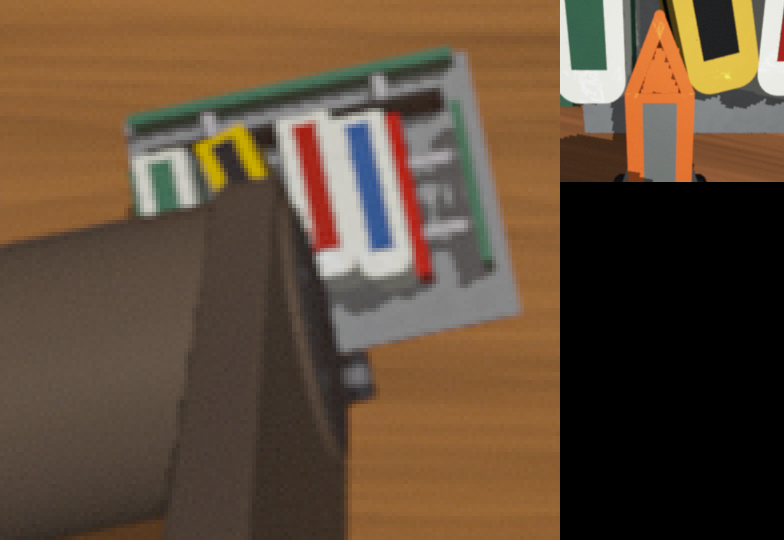

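The wrist crop shows the nose between white_a and yellow. Yellow's front is turned to the right, white_a is undisturbed, and the force is ~3 N. Continuing straight in.

Request:
carry_out(motion="1 0 0 -3 0; 1 0 0 -3 0; 1 0 0 -3 0; 1 0 0 -3 0; 1 0 0 -3 0; 1 0 0 0 0")

```text
clock: 10.02
tcp_pos: [536.0, 149.1, 56.8]
orientation: [2.102, 0.238, -2.103]
contact_force: [-2.1, 4.2, -3.9]
gripper_width: 27.7
```

```bash
python3 st.py
```

```text
10.025 tcp rack x,y,z -83.3 32.4 56.8 F rack -1.2 4.5 -3.9 yaw 12.89 mom [0.64 0.45 0.2 ] 27.679858827397368
```

Request:
carry_out(motion="1 0 0 -3 0; 1 0 0 -3 0; 1 0 0 -3 0; 1 0 0 -3 0; 1 0 0 -3 0; 1 0 0 -3 0; 1 0 0 0 0")

```text
clock: 10.9
tcp_pos: [554.1, 153.1, 56.9]
orientation: [2.104, 0.237, -2.101]
contact_force: [-0.5, 2.9, -1.9]
gripper_width: 27.8
```

```bash
python3 st.py; python3 - <<'E'
from h import *
im,c,T=wrist("w5")
t=imaging.read_camera("top"); z=cv2.resize(t[125:260,200:340],None,fx=3,fy=3,interpolation=3)[:,:,::-1]
w=cv2.resize(im[0:330,150:530],None,fx=1,fy=1)[:,:,::-1]
o=np.zeros((420,800,3),np.uint8); o[:405,:420]=z; o[:w.shape[0],420:800]=w; cv2.imwrite("pics/z5.png",o)
E
```

```text
10.9 tcp rack x,y,z -64.8 32.3 56.9 F rack 0.1 2.9 -1.9 yaw 12.88 mom [0.54 0.12 0.13] 27.756046437476247
```

View pics/z5.png

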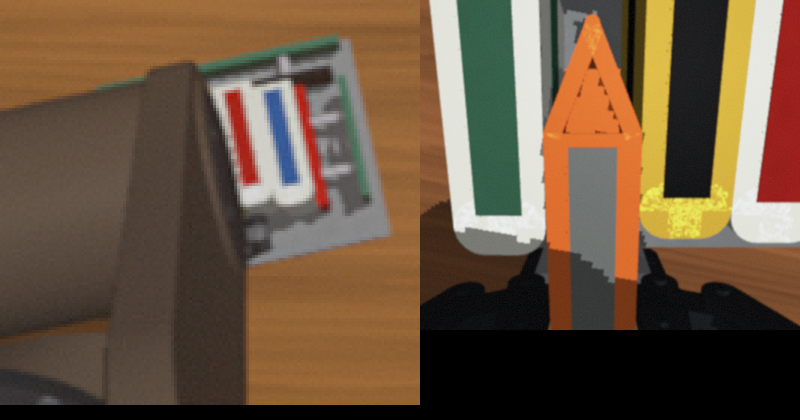

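The wrist crop shows orange well inside, straight, with yellow re-aligned on its right and the fingers (row ~255) just short of white_a's front. Lowering onto the plate and releasing.

Request:
carry_out(motion="1 1 0 0 0; 0.9 0 0 0 0; 0.7 0 0 0 0; 0.5 0 0 0 0; 0.4 0 0 0 0; 0.4 0 0 0 0; 0.4 0 0 0 0; 0.4 0 0 0 0")

```text
clock: 12.0
tcp_pos: [553.5, 153.0, 55.8]
orientation: [2.102, 0.237, -2.102]
contact_force: [0.7, 0.9, -0.4]
gripper_width: 51.6
```

```bash
python3 st.py
```

```text
12.0 tcp rack x,y,z -65.4 32.3 55.8 F rack 0.9 0.7 -0.4 yaw 12.88 mom [-0.01  0.01  0.  ] 51.60010737013159
```

Request:
carry_out(motion="0.4 0 0 10 0; 0.4 0 0 20 0; 0.4 0 0 20 0; 1 5 0 0 0; 1 5 0 0 0; 1 0 0 0 0; 1 0 0 0 0; 1 0 0 0 0; 1 0 0 0 0")

```text
clock: 13.12
tcp_pos: [504.9, 141.8, 45.9]
orientation: [2.103, 0.237, -2.102]
contact_force: [-0.4, -0.5, 1.5]
gripper_width: -0.1
```

```bash
python3 st.py; python3 - <<'E'
from h import *
im,c,T=wrist("w6")
t=imaging.read_camera("scene"); z=cv2.resize(t[170:280,280:420],None,fx=3,fy=3,interpolation=3)[:,:,::-1]
w=im[0:400,150:530][:,:,::-1]
o=np.zeros((400,800,3),np.uint8); o[:330,:420]=z; o[:400,420:800]=w; cv2.imwrite("pics/z6.png",o)
E
```

```text
13.125 tcp rack x,y,z -115.3 32.3 45.9 F rack -0.5 -0.4 1.5 yaw 12.88 mom [-0.01 -0.02 -0.03] -0.13903768349715714
```

View pics/z6.png

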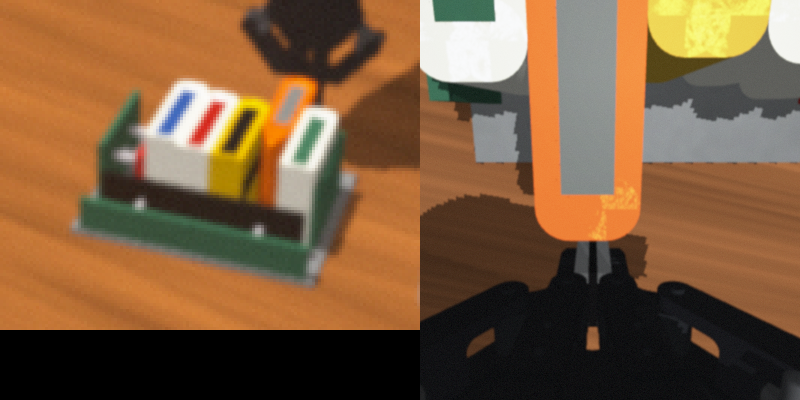

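The scene and wrist crops show orange upright between yellow and white_a, with the closed fingers centred behind its tail (px ~(590,240) in the mosaic). Pushing.

Request:
carry_out(motion="1 0 0 -8 0; 1 0 0 -8 0; 1 0 0 -4 0; 1 0 0 -3 0; 1 0 0 -3 0; 1 0 0 -3 0; 1 0 0 -3 0; 1 0 0 -3 0; 1 0 0 -3 0; 1 0 0 0 0")

```text
clock: 14.48
tcp_pos: [542.3, 150.4, 45.9]
orientation: [2.103, 0.237, -2.102]
contact_force: [0.2, 0.1, 1.1]
gripper_width: 0.2
```

```bash
python3 st.py
```

```text
14.475 tcp rack x,y,z -76.8 32.3 45.9 F rack 0.3 0.0 1.1 yaw 12.88 mom [ 0.01 -0.02  0.02] 0.17183215942804334
```

Request:
carry_out(motion="1 0 0 -2 0; 1 0 0 -2 0; 1 0 0 -1 0; 1 0 0 0 0")

```text
clock: 14.98
tcp_pos: [546.8, 151.5, 45.8]
orientation: [2.103, 0.237, -2.102]
contact_force: [-1.8, 0.4, -0.4]
gripper_width: 0.2
```

```bash
python3 st.py; python3 - <<'E'
from h import *
im,c,T=wrist("w7"); cv2.imwrite("pics/w7c.png",im[:,120:560,::-1])
E
```

```text
14.975 tcp rack x,y,z -72.2 32.4 45.8 F rack -1.7 0.8 -0.4 yaw 12.89 mom [-0.03  0.14 -0.01] 0.24375408900361786
```

View pics/w7c.png

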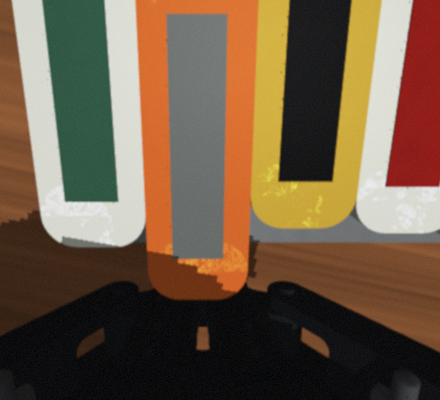

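Tail at px (197,300) meets the fingers, protruding ~16 mm past white_a's front. The force is ~2 N, so it is still sliding. Continuing in small steps to feel the stop.

Request:
carry_out(motion="1 0 0 -1 0; 1 0 0 -1 0; 1 0 0 0 0")

```text
clock: 15.4
tcp_pos: [548.7, 151.9, 45.8]
orientation: [2.103, 0.237, -2.102]
contact_force: [-1.6, 0.3, -0.3]
gripper_width: -0.1
```

Request:
carry_out(motion="1 0 0 -1 0; 1 0 0 -1 0; 1 0 0 0 0")

```text
clock: 15.78
tcp_pos: [549.1, 152.0, 45.4]
orientation: [2.099, 0.237, -2.105]
contact_force: [-8.1, -1.1, 0.9]
gripper_width: -0.2
```

Request:
carry_out(motion="1 0 0 -1 0; 1 0 0 0 0")

```text
clock: 16.02
tcp_pos: [549.2, 152.1, 45.3]
orientation: [2.097, 0.237, -2.107]
contact_force: [-11.8, -2.1, 2.0]
gripper_width: -0.2
```

Request:
carry_out(motion="1 0 0 -0.7 0; 1 0 0 0 0; 1 0 0 0 0; 1 0 0 0 0; 1 0 0 0 0; 1 0 0 0 0; 1 0 0 0 0; 1 0 0 0 0; 1 0 0 0 0; 1 0 0 0 0")

```text
clock: 17.27
tcp_pos: [549.4, 152.1, 45.1]
orientation: [2.096, 0.237, -2.108]
contact_force: [-14.0, -2.7, 2.6]
gripper_width: 0.0
```

```bash
python3 st.py; python3 - <<'E'
from h import *
im,c,T=wrist("w8")
# tail and sides in wrist view, top plane z=85
h=hsv(im); m=cv2.inRange(h,(4,120,70),(18,255,255)); m[:,:250]=0;m[:,390:]=0
yaw=np.radians(12.8); ex=np.array([np.cos(yaw),np.sin(yaw)]); ey=np.array([-ex[1],ex[0]])
ys,xs=np.nonzero(m[:, 300:340]); v=ys.max(); print("tail row",v, "tail rack x",(ray(c,[[318,v]],85,T)[0,:2]@ex-639).round(1))
E
```

```text
17.275 tcp rack x,y,z -69.6 32.4 45.1 F rack -14.2 0.5 2.6 yaw 12.89 mom [-0.31  1.69  0.05] 0.0018204521069391571
tail row 349 tail rack x -71.5
```

Rigid contact, held at 14 N for over 1 s. Backing off and clearing the view to verify.

Request:
carry_out(motion="1 0 0 5 0; 1 0 0 15 0; 1 0 0 25 0; 1 -40 0 20 0; 1 -50 0 0 0; 1 -50 40 0 0; 1 -40 50 0 0; 1 0 50 0 0; 1 0 50 0 0; 1 0 50 0 0")

```text
clock: 18.58
tcp_pos: [541.6, -95.2, 223.9]
orientation: [2.103, 0.237, -2.101]
contact_force: [0.8, 0.4, 0.8]
gripper_width: -0.2
```

Request:
carry_out(motion="1 0 40 0 0; 1 0 0 0 0; 1 0 0 0 0")

```text
clock: 18.95
tcp_pos: [550.1, -132.2, 223.5]
orientation: [2.103, 0.237, -2.103]
contact_force: [-0.7, 1.0, 0.4]
gripper_width: 0.1
```

```bash
python3 st.py; python3 - <<'E'
from h import *
t=imaging.read_camera("top"); a=cv2.resize(t[125:235,220:340],None,fx=4,fy=4,interpolation=3)
s=imaging.read_camera("scene"); b=cv2.resize(s[190:270,300:402],None,fx=3.1,fy=3.1,interpolation=3)
o=np.zeros((440,800,3),np.uint8); o[:,:480]=a; o[:b.shape[0],480:480+b.shape[1]]=b[:,:320]; cv2.imwrite("pics/z9.png",o[:,:,::-1])
E
```

```text
18.95 tcp rack x,y,z -131.9 -245.0 223.5 F rack -0.4 1.1 0.4 yaw 12.85 mom [-0.01  0.04  0.  ] 0.1251347976845039
```

View pics/z9.png

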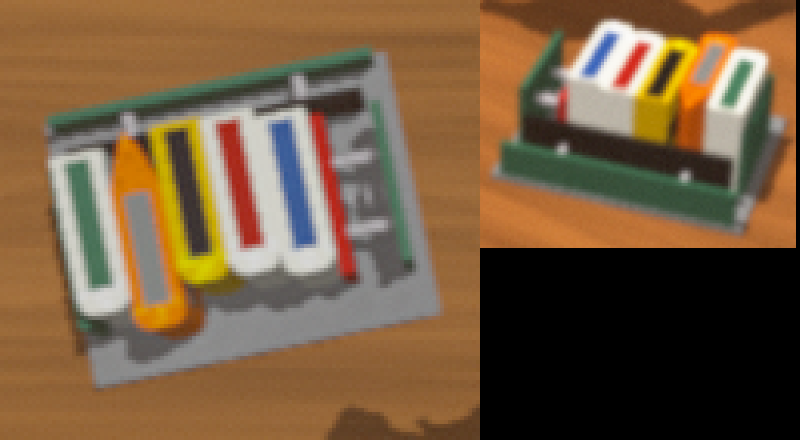

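```bash
python3 - <<'E'
from h import *
c=imaging.calibration("top"); yaw=np.radians(12.8); ex=np.array([np.cos(yaw),np.sin(yaw)]); ey=np.array([-ex[1],ex[0]])
uv=np.array([[252,159.2],[260.5,207.2]]); p=ray(c,uv,85)[:,:2]; print("nose/tail x,y",np.c_[p@ex-639,p@ey+5.8].round(1))
b=ray(c,[[234,156],[310.5,138.5]],30)[:,:2]; print("bar rear top edge x",(b@ex-639).round(1))
q=ray(c,[[310,147.5],[310,153]],47)[:,:2]; print("pad top rear/front edge x",(q@ex-639).round(1))
s=imaging.calibration("scene")
E
```

```text
nose/tail x,y [[ 46.4  30.8]
 [-59.2  33.1]]
bar rear top edge x [74.8 77.1]
pad top rear/front edge x [53.1 40.8]
```

```bash
python3 -c "
from station import workorder
print(workorder.job_done())"
```

```text
the job is handed in; nothing more can be done
None
```

The orange case is in the row between white_a (green band) and the yellow case, directly on yellow's left, and the job is handed in after about 19 s on the robot clock.

- **Insertion:** I gripped the case near its tail and fed it nose first into the notch, moving right as it widened so the spring-loaded side gave way. I then let go and pushed it home with the closed fingers. The sideways force I read stayed under about 5 N.
- **Pressing home:** The case slid at about 2 N until it met something that did not give, where I expected the rear stop to be. I held it there at about 14 N for over 1 s, then backed the arm well away.
- **Last pictures:** Orange is upright, with its nose at the black stop pad. All four neighbours are standing, and the follower plate has moved to the right. I never went near the can, carton or tape roll, but I did not check them again at the end.
- **Disagreement:** In the last top view the rear bar read about 6 mm short of where the rack drawing puts it, so my rack x zero is off by about that much. Corrected for this, the nose is at about x 52, inside the stop's range of 49 to 57 mm. The same view showed orange turned by about 1°, which is within what the pixels can resolve.

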